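Load the tilting board stand and hold its index pin out

TASK

Lay the smaller of the two circuit boards that lie to either side of the tilting stand, component side up, gently and fully down between the four corner guides of the stand's tray while the tray is still locked level, and let go of it. Then pull the index pin's knob fully up, so that the tray with the board tips forward onto its front stops, and finish while holding the knob up there with the pin clear of the notches: I am going to set the tray angle by hand. Leave the larger board, the solder reel, the cutters and the little tin where they are.

Things in the scene. Friction and masses are not known exactly. Their poses are not given: they have to be found in the camera images.
- board_center (a point): Smaller loose green circuit board, 45 x 58 mm (x by y), on four 10 mm stand-offs; 50 g. Point: middle of the bare 2 mm board, 10.8 mm above the feet; z out of the component side. Parts on it reach 26 mm above the feet, inside the outline: grip across the 45 mm width, by the middles of the long edges. Goes in either way round.
- pocket (a point): Where board_center lies once the board is seated in the tray (same axes, y along the tilt axis); moves with the tray. Tray floor: 10.8 mm below, 84 mm above the desk. Four L-shaped corner guides with flared tops stand 18 mm over the floor, 1.5 mm play each side; the long sides are open over the middle 45 mm, with cut-outs in the tray, for fingers.
- stand: Tilting board stand, fixed: grey base 150 x 216 mm, side plates at y = -84 (100 mm high) and y = 99 (146 mm), an aluminium tray hung between them on an axis along y at x = 20, z = 80 mm. Origin: on the desk under it. Level pocket at x = -14, y = 0, z = 95; seated knob at x = 20, y = 81, z = 173 mm. A lamp arm crosses 0.44 m up, behind and to the right: keep clear.
- tray (a joint): Tilt of the tray, rad: 0 level (locked there at the start, with up to 0.03 play), 0.64 tipped fully forward (its -x edge down) on the two rubber stops. With the pin out it tips forward by its own weight, damped, in about 2 to 3 s. A notched steel plate on the tray takes the index pin at 0, 0.31 and 0.63.
- knob (a point): Middle of the black ribbed round knob on the index pin, above the notched plate at the tray's +y end. Grip band 25 mm in diameter, 12 mm high, centred here; knob top 10 mm above, underside 14 mm below. Under it a steel sleeve (17 mm diameter) and nut (24 mm) on a grey arm 34 mm wide, its top 27 mm below this point. z up: the way it is pulled.
- index_pin (a joint): How far the pin is pulled up, m: 0 seated 7.5 mm deep in its notch, 0.012 fully back against its stop. A spring pulls it back down with 4 N seated and 10 N fully back.
- large_board: The larger loose circuit board, 62 x 100 x 26 mm: leave it alone. Origin: centre of its underside.
- reel: Solder reel, 62 mm in diameter, 42 mm high: leave it alone. Origin: centre of its underside.
- cutter: Side cutters, 130 mm long, lying flat: leave them alone. Origin: centre of their underside.
- tinner: Little round tin, 29 mm in diameter, 15 mm high: leave it alone. Origin: centre of its underside.

How it is judged:
By the outcome, as a careful person would: the job done as asked, in the order asked, and still so for the second after the job is handed in, while the arm keeps its last pose, push and grip.
It also fails if it takes over 48 s, if anything falls off the work surface, if the arm or the gripper's body presses on something with over 40 N, if the wrist force passes 120 N, or if a joint passes its speed limit or range.

ROBOT

A 6-joint arm with a two-finger parallel gripper is mounted at the origin on a cart in front of the work surface, level with it; the furniture and walls round the work are solid. World frame = base frame: x ahead of the robot, y to its left, z up, the work surface at z = 0. Lengths are in m, angles in rad, forces in N, time in s.
With the tool pointing down it reaches from about 0.35 to 0.775 m from the base axis. Payload 7.3 kg.
Tool frame: the origin (TCP) lies at the very end of the fingers, on their centre line; the grasp point (between the pads) lies 19 mm behind it; z points along the fingers, y is the line along which they close (so a half turn about z gives the same grasp; the last joint's range is limited). The gripper opens to 92 mm and grips with 3 to 60 N. Pads are 19 mm wide; open, the fingers measure 130 mm over their backs; the gripper's body (75 mm by 190 mm) begins 47 mm behind the grasp point.
Start: joints at [0.988, 0.342, 1.524, -0, 1.275, -0.146], TCP at [0.222, 0.476, 0.197] pointing down, gripper open.
Joint ranges: [-2.53, 2.53], [-0.77, 2.02], [0.04, 2.7], [-1, 4.14], [0.28, 2.66], [-3.11, 3.11]. Speed limits (rad/s): [2.57, 2.57, 3.14, 3.14, 3.14, 3.14].

INTERFACE

Orientations are given as [roll, pitch, yaw] about the fixed x, y, z axes, in that order (R = Rz(yaw) Ry(pitch) Rx(roll)).
In Python, from cell import robot gives the robot as it stands. The module is installed in compiled form; this text tells all that it offers.
- The arm moves only by the tool arm_command, never from a script. Its argument "moves" is a list of rows, each a list of 3 entries, a list of its own where there are three numbers: the shift along the tool's x, y, z in m, then the turn, a rotation vector about the tool's x, y, z in rad, then the finger opening in m, from 0 to 0.0918. In form: [[[dx, dy, dz], [ax, ay, az], claw], ...]. A call has exactly 5 rows; each row is the pose to reach, as a shift and turn from the pose commanded when the call began, along the tool's axes at that moment; what a row does not reach only later rows make up. A row lasts 1/10 s, in which the tool goes at most 50 mm and 8.59 degrees, less where a joint would pass 70% of its speed; a pose out of reach is approached as far as the arm can. A call with a gripper value outside its range is refused whole. The fingers move at their own pace and stop on an object; "squeeze" is the grip in N (left out, the last holds). Time passes only in rows, so rows that repeat a pose let the fingers close, or fill a call up. It gives the time, the measured TCP pose, the force, the opening and the grip force at its end, in the units of the state.
- robot.observe(): the state, without advancing time (a new reading comes with each control period).
- robot.read_camera(name): name is "scene" or "top"; returns the picture (400x640x3 uint8, red, green, blue); there is no depth.
- robot.camera_model(name): a dict with "fx", "fy", "cx", "cy" (pixels), "R" (3x3) and "t" (3): a world point X has camera coordinates R X + t. Camera axes: x right, y down, z forward; pixel columns grow to the right and rows downward; lengths in m; the calibration is good to about 2 mm. A picture is of the moment at which its call begins. camera_model takes no time and is no camera call.
- robot.hand_in(): hands the job in; it is judged then, once.
The state is a dict: "time": time; "qpos": joint angles; "qvel": joint speeds; "joint_efforts": joint torques, N m; "tool_pos": TCP position; "tool_rot": TCP orientation; "contact_force": force on the tool from outside, world axes, zero at the start; "torque": the same for the moment, N m; "opening": finger opening in m; "grip_force": force on a finger pad.
Only numpy, scipy, OpenCV 4.12 (cv2) and the standard library are available. Lean on these libraries where they do the work, as an engineer would, in place of code of your own. Each camera call takes 0.05 s, during which the arm holds its last target. There are 200 camera calls.

## Working session

There is one attempt and no reset: what is moved stays moved. The work goes in short steps, Python scripts to look and compute and a tool call to move; the robot and the scene stay as the last step left them, time stands still between calls to the robot, and variables do not carry over. Pictures are saved under pics/ and viewed, at most 10 in all, crops included, and the job is handed in when it is done.

Besides the shell and the picture viewer there is one more tool, called after "Emit:" as name(argument=value, ...), one argument or row to a line, values as JSON. arm_command: Moves the arm, as the interface text tells. Its arguments: {"type":"object","properties":{"moves":{"type":"array"},"squeeze":{"type":"number"}},"required":["moves"]}

```bash
mkdir -p pics; cat > h.py <<'E'
import numpy as np, cv2
from scipy.spatial.transform import Rotation as Ro
from cell import robot
def snap(n,f):
    im=robot.read_camera(n); cv2.imwrite('pics/'+f,im[:,:,::-1]); return im
def ray(n,u,v):
    c=robot.camera_model(n);R=np.array(c['R']);t=np.array(c['t'])
    return -R.T@t, R.T@np.array([(u-c['cx'])/c['fx'],(v-c['cy'])/c['fy'],1.])
def onplane(n,u,v,z):
    o,d=ray(n,u,v); return o+d*(z-o[2])/d[2]
def proj(n,X):
    c=robot.camera_model(n);p=np.array(c['R'])@np.array(X)+np.array(c['t'])
    return np.array([c['fx']*p[0]/p[2]+c['cx'],c['fy']*p[1]/p[2]+c['cy']])
E
python3 - <<'E'
from h import *
snap('scene','s0.png');snap('top','t0.png')
for n in('scene','top'):
    print(n,{k:np.round(v,3).tolist() for k,v in robot.camera_model(n).items()})
s=robot.observe();print({k:np.round(v,3).tolist() for k,v in s.items()})
E
```

```text
scene {'fx': 419.533, 'fy': 419.533, 'cx': 323.16, 'cy': 198.716, 'R': [[-0.933, -0.36, 0.007], [-0.28, 0.713, -0.643], [0.227, -0.602, -0.766]], 't': [0.549, 0.142, 1.116]}
top {'fx': 377.025, 'fy': 377.025, 'cx': 317.186, 'cy': 201.334, 'R': [[0.092, -0.996, 0.002], [-0.972, -0.09, -0.217], [0.216, 0.018, -0.976]], 't': [0.059, 0.585, 1.098]}
{'time': 0.1, 'qpos': [0.988, 0.343, 1.525, -0.0, 1.275, -0.146], 'qvel': [0.002, -0.002, -0.002, -0.0, 0.001, -0.001], 'joint_efforts': [0.002, -43.201, -24.469, 0.072, 0.053, -0.0], 'tool_pos': [0.222, 0.475, 0.196], 'tool_rot': [-3.14, -0.0, 2.705], 'contact_force': [-0.605, 0.217, 0.787], 'torque': [0.019, -0.063, -0.029], 'grip_force': 0.0, 'opening': 0.092}
```

View pics/s0.png

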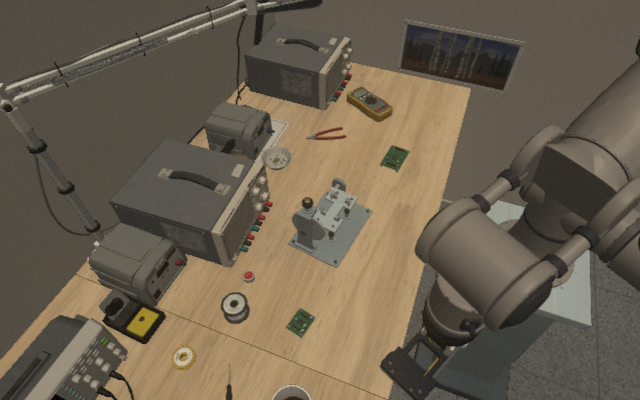

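View pics/t0.png

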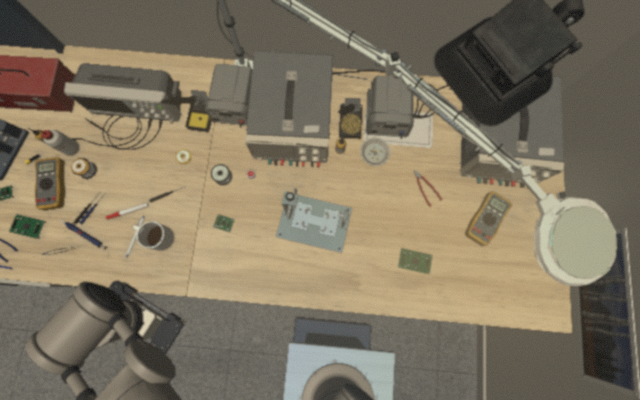

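```bash
python3 - <<'E'
from h import *
s=cv2.imread('pics/s0.png');t=cv2.imread('pics/t0.png')
r=lambda im,x,y,w,h,k:cv2.resize(im[y:y+h,x:x+w],None,fx=k,fy=k,interpolation=cv2.INTER_CUBIC)
a=np.hstack([r(s,280,170,100,100,4),r(t,265,180,100,100,4)])
b=np.hstack([r(s,280,300,50,50,4),r(t,200,200,50,50,4),r(s,370,135,50,50,4),r(t,390,235,50,50,4)])
cv2.imwrite('pics/z0.png',np.vstack([a,b]))
for n,im in(('scene',s),('top',t)):
    hsv=cv2.cvtColor(im,cv2.COLOR_BGR2HSV)
    m=cv2.inRange(hsv,(40,60,30),(90,255,200))
    for c in cv2.findContours(m,cv2.RETR_EXTERNAL,cv2.CHAIN_APPROX_NONE)[0]:
        if cv2.contourArea(c)<60: continue
        p=c[:,0,:].astype(float); w=np.array([onplane(n,*q,0.011)[:2] for q in p],np.float32)
        R=cv2.minAreaRect(w*1000); print(n,p.mean(0).round(),[np.round(x,1) for x in R], cv2.moments(c)['m10']/cv2.contourArea(c))
E
```

```text
scene [300. 323.] [array([489.8, 404.6]), array([55.7, 42.4]), np.float64(78.1)] 299.75581395348837
scene [394. 158.] [array([ 426.7, -206.1]), array([96.3, 57.5]), np.float64(82.5)] 394.0943494038362
top [223. 222.] [array([490.9, 404.6]), array([51.2, 37.8]), np.float64(80.1)] 224.92957746478874
top [ 27. 226.] [array([ 423.8, 1025.6]), array([93.8, 54.6]), np.float64(81.7)] 26.923917137476458
```

View pics/z0.png

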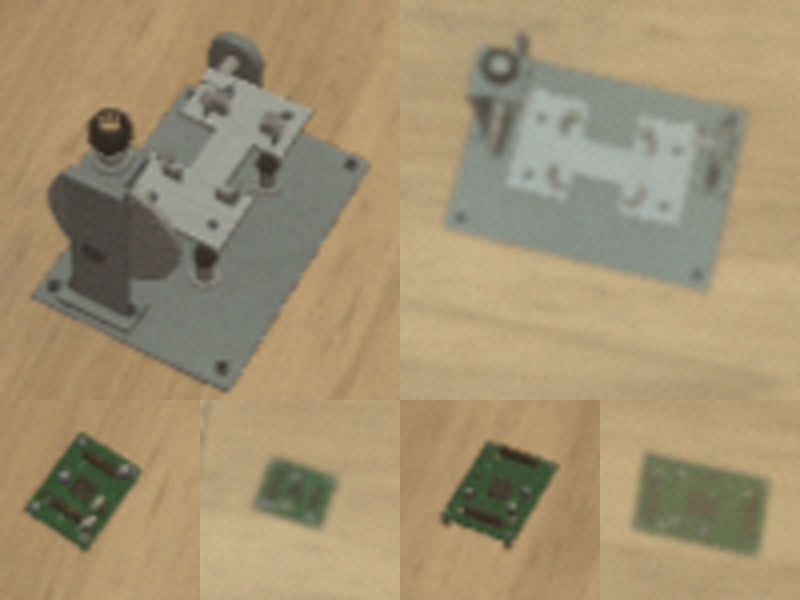

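The close-up shows the small board at scene (300,323) / top (224,222), about 57×44 mm. The large board is at scene (394,158). The stand's knob is at scene (307,202) / top (290,196), with the tray in the middle.

```bash
python3 - <<'E'
from h import *
B={'scene':[(288,244.3),(337.5,267.5),(372.5,210)],'top':[(284.5,191.3),(352,207),(342,252.5),(276,237)]}
for n in B:
    P=np.array([onplane(n,*q,0.006)[:2]*1000 for q in B[n]]);print(n,P.round(1).tolist(),np.linalg.norm(np.diff(P,axis=0),axis=1).round(1))
    for a,b in zip(P,P[1:]): print(np.degrees(np.arctan2(*(b-a)[::-1])).round(1))
for n,(x,y,w,h) in (('scene',(300,180,60,60)),('top',(285,195,65,50))):
    im=cv2.imread('pics/%s0.png'%n[0]);g=im.min(2)[y:y+h,x:x+w]
    ii=im[y:y+h,x:x+w].astype(int)
    for th in (115,130,145):
        m=((g>th)).astype(np.uint8)
        c=max(cv2.findContours(m,cv2.RETR_EXTERNAL,cv2.CHAIN_APPROX_NONE)[0],key=cv2.contourArea)
        W=np.array([onplane(n,q[0]+x,q[1]+y,.084)[:2]*1000 for q in c[:,0]],np.float32)
        print(n,th,[np.round(v,1) for v in cv2.minAreaRect(W)],c[:,0].min(0)+(x,y),c[:,0].max(0)+(x,y))
# knob triangulation by midpoint
o1,d1=ray('scene',307.5,202.5);o2,d2=ray('top',290,196.7)
A=np.c_[d1,-d2];s=np.linalg.lstsq(A,o2-o1,rcond=None)[0];p,q=o1+s[0]*d1,o2+s[1]*d2;print('knob',p,q)
E
```

```text
scene [[606.9, 214.4], [459.6, 233.2], [430.5, 19.6]] [148.5 215.6]
172.7
-97.8
top [[613.2, 222.9], [581.3, 0.1], [432.6, 20.9], [462.2, 233.2]] [225.1 150.1 214.3]
-98.1
172.0
82.1
scene 115 [array([518.4, 106. ]), array([144.9,  81.4]), np.float64(81.3)] [313 184] [357 231]
scene 130 [array([517.7, 112.9]), array([130.4,  76.9]), np.float64(81.9)] [314 187] [357 231]
scene 145 [array([513.1, 110.7]), array([49.9, 21.3]), np.float64(79.8)] [329 203] [343 215]
top 115 [array([517.8, 107.7]), array([148.8, 194.3]), np.float64(5.3)] [285 195] [349 244]
top 130 [array([512.6, 113.1]), array([139.5, 180.6]), np.float64(5.3)] [285 198] [345 244]
top 145 [array([519.9, 113. ]), array([133.8,  79.3]), np.float64(82.1)] [291 202] [338 236]
knob [0.55784719 0.18734045 0.17260629] [0.55883521 0.1874658  0.17284309]
```

```bash
cat >> h.py <<'E'
def plan(x,y,z,a):
    """a: world angle (deg) of the tool's y, tool pointing down"""
    s=robot.observe();R0=Ro.from_euler('xyz',s['tool_rot']);p=np.array(s['tool_pos'])
    a=np.radians(a);ty=np.array([np.cos(a),np.sin(a),0]);tz=np.array([0,0,-1.])
    R1=Ro.from_matrix(np.c_[np.cross(ty,tz),ty,tz])
    print('shift',R0.inv().apply(np.array([x,y,z])-p).round(4).tolist(),'turn',(R0.inv()*R1).as_rotvec().round(3).tolist(),'f',np.round(s['contact_force'],1).tolist(),'t',s['time'],'pos',p.round(4).tolist(),'op',np.round(s['opening'],4),'q',np.round(s['qpos'],2).tolist())
E
python3 - <<'E'
from h import *
plan(.4903,.4046,.11,-11)
o1,d1=ray('scene',335.25,206.25);o2,d2=ray('top',315.5,219.75)
s=np.linalg.lstsq(np.c_[d1,-d2],o2-o1,rcond=None)[0];print(o1+s[0]*d1,o2+s[1]*d2)
E
```

```text
shift [-0.2732, 0.0495, 0.0858] turn [-0.001, 0.001, 1.326] f [-0.6, 0.2, 0.8] t 0.1 pos [0.2219, 0.4754, 0.1959] op 0.0919 q [0.99, 0.34, 1.52, -0.0, 1.28, -0.15]
[0.51265691 0.11181493 0.09195246] [0.51418447 0.11196888 0.09221626]
```

Emit:
arm_command(
  moves=[
    [[-0.273, 0.05, 0.02], [0, 0, 1.326], 0.075],
    [[-0.273, 0.05, 0.04], [0, 0, 1.326], 0.075],
    [[-0.273, 0.05, 0.06], [0, 0, 1.326], 0.075],
    [[-0.273, 0.05, 0.086], [0, 0, 1.326], 0.075],
    [[-0.273, 0.05, 0.086], [0, 0, 1.326], 0.075],
  ],
  squeeze=10,
)

```text
time: 0.6
tool_pos: [0.454, 0.4148, 0.1284]
tool_rot: [3.141, -0.0, 1.948]
contact_force: [-0.6, 0.1, 0.2]
opening: 0.0749
grip_force: 0.0
```

```bash
python3 -c "
from h import *
plan(.4903,.4046,.08,-11)"
```

```text
shift [-0.0229, 0.03, 0.0484] turn [0.0, -0.0, 0.57] f [-0.6, 0.1, 0.2] t 0.6 pos [0.454, 0.4148, 0.1284] op 0.0749 q [0.62, 0.56, 1.36, 0.0, 1.22, 0.24]
```

Emit:
arm_command(
  moves=[
    [[-0.023, 0.03, 0.048], [0, 0, 0.57], 0.075],
    [[-0.023, 0.03, 0.048], [0, 0, 0.57], 0.075],
    [[-0.023, 0.03, 0.048], [0, 0, 0.57], 0.075],
    [[-0.023, 0.03, 0.048], [0, 0, 0.57], 0.075],
    [[-0.023, 0.03, 0.048], [0, 0, 0.57], 0.075],
  ],
)

```text
time: 1.1
tool_pos: [0.4885, 0.4052, 0.0805]
tool_rot: [-3.141, 0.001, 1.383]
contact_force: [-0.0, 0.6, -0.8]
opening: 0.0752
grip_force: 0.0
```

```bash
python3 -c "
from h import *
snap('scene','s1.png');snap('top','t1.png')
plan(.4903,.4046,.004,-11)
s=cv2.imread('pics/s1.png');t=cv2.imread('pics/t1.png')
cv2.imwrite('pics/z1.png',np.hstack([cv2.resize(s[260:360,250:350],None,fx=4,fy=4),cv2.resize(t[170:270,170:270],None,fx=4,fy=4)]))"
```

```text
shift [-0.0005, 0.0019, 0.077] turn [-0.0, 0.0, 0.009] f [0.9, 0.2, -0.9] t 1.2 pos [0.4885, 0.4054, 0.081] op 0.075 q [0.57, 0.64, 1.35, -0.0, 1.15, 0.75]
```

View pics/z1.png

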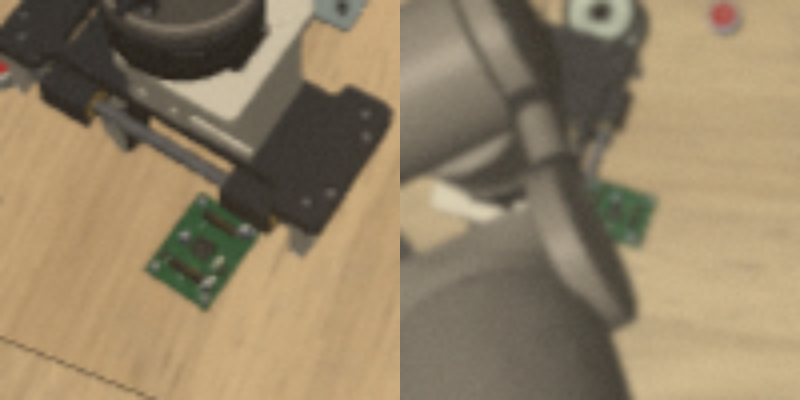

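The scene crop shows the open fingers straddling the board's long edges (board centre at crop (203,250)). The top view is mostly blocked by the arm. I'll go down now.

Emit:
arm_command(
  moves=[
    [[-0.0005, 0.002, 0.03], [0, 0, 0.009], 0.07],
    [[-0.0005, 0.002, 0.055], [0, 0, 0.009], 0.07],
    [[-0.0005, 0.002, 0.07], [0, 0, 0.009], 0.07],
    [[-0.0005, 0.002, 0.077], [0, 0, 0.009], 0.07],
    [[-0.0005, 0.002, 0.077], [0, 0, 0.009], 0.07],
  ],
)

```text
time: 1.7
tool_pos: [0.4903, 0.4045, 0.0037]
tool_rot: [-3.141, 0.001, 1.377]
contact_force: [-0.4, 0.1, 0.0]
opening: 0.0698
grip_force: 0.0
```

Emit:
arm_command(
  moves=[
    [[0, 0, 0], [0, 0, 0], 0.05],
    [[0, 0, 0], [0, 0, 0], 0.044],
    [[0, 0, 0], [0, 0, 0], 0.042],
    [[0, 0, 0], [0, 0, 0], 0.04],
    [[0, 0, 0], [0, 0, 0], 0.04],
  ],
  squeeze=10,
)

```text
time: 2.2
tool_pos: [0.4907, 0.4047, 0.0046]
tool_rot: [3.141, -0.0, 1.376]
contact_force: [0.0, 0.0, -0.3]
opening: 0.0407
grip_force: 0.0
```

```bash
python3 -c "
from h import *
plan(.4903,.4046,.15,-11)"
```

```text
shift [-0.0001, -0.0003, -0.1454] turn [0.0, -0.0, -0.003] f [0.0, 0.0, -0.3] t 2.2 pos [0.4907, 0.4047, 0.0046] op 0.0407 q [0.57, 0.73, 1.42, 0.0, 0.99, 0.76]
```

```bash
python3 -c "
from h import *
s=snap('scene','s2.png')[:,:,::-1]
cv2.imwrite('pics/z2.png',cv2.resize(s[260:360,250:350],None,fx=6,fy=6))"
```

```text
(no output)
```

View pics/z2.png

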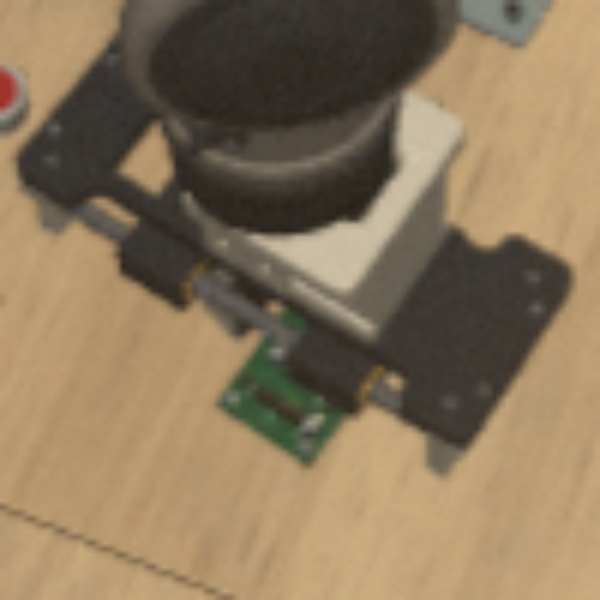

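The scene crop shows the board flat on the desk between the fingers, at about (290,390). I'll close further.

Emit:
arm_command(
  moves=[
    [[0, 0, 0], [0, 0, 0], 0.037],
    [[0, 0, 0], [0, 0, 0], 0.035],
    [[0, 0, 0], [0, 0, 0], 0.033],
    [[0, 0, 0], [0, 0, 0], 0.033],
    [[0, 0, 0], [0, 0, 0], 0.033],
  ],
)

```text
time: 2.75
tool_pos: [0.4906, 0.4046, 0.0042]
tool_rot: [3.142, -0.0, 1.376]
contact_force: [0.0, 0.6, 0.4]
opening: 0.033
grip_force: 0.0
```

```bash
python3 - <<'E'
from h import *
s=robot.observe();R=Ro.from_euler('xyz',s['tool_rot']).as_matrix();p=np.array(s['tool_pos'])
P=lambda v:((proj('scene',p+R@np.array(v))-(250,260))*6).round().tolist()
for oy in(.0165,.02,.035,.0375):
    print(oy,[P((x,o,z)) for o in(-oy,oy) for x in(-.0095,.0095) for z in (0,-.019,-.066)])
print('board pred',((proj('scene',[.4903,.4046,.0108])-(250,260))*6).round())
snap('scene','s3.png')
for n in ('s0','s2','s3'):
    im=cv2.imread(f'pics/{n}.png');m=cv2.inRange(cv2.cvtColor(im,cv2.COLOR_BGR2HSV),(40,60,30),(90,255,200))[260:360,250:350]
    ys,xs=np.nonzero(m);print(n,len(xs),xs.min()*6,xs.max()*6,ys.min()*6,ys.max()*6)
im=cv2.imread('pics/s3.png')
cv2.imwrite('pics/z3.png',cv2.resize(im[280:340,260:330],None,fx=9,fy=9))
E
```

```text
0.0165 [[350.0, 381.0], [349.0, 361.0], [346.0, 307.0], [322.0, 421.0], [321.0, 401.0], [317.0, 348.0], [280.0, 338.0], [278.0, 317.0], [272.0, 263.0], [252.0, 377.0], [249.0, 357.0], [243.0, 303.0]]
0.02 [[357.0, 386.0], [356.0, 365.0], [354.0, 312.0], [330.0, 426.0], [328.0, 406.0], [325.0, 353.0], [272.0, 334.0], [270.0, 313.0], [265.0, 258.0], [245.0, 373.0], [242.0, 352.0], [235.0, 298.0]]
0.035 [[389.0, 406.0], [389.0, 385.0], [388.0, 332.0], [362.0, 446.0], [362.0, 426.0], [359.0, 374.0], [241.0, 315.0], [239.0, 293.0], [232.0, 238.0], [213.0, 353.0], [210.0, 332.0], [202.0, 278.0]]
0.0375 [[395.0, 409.0], [394.0, 389.0], [394.0, 336.0], [368.0, 450.0], [367.0, 430.0], [365.0, 378.0], [236.0, 311.0], [233.0, 290.0], [226.0, 235.0], [208.0, 350.0], [205.0, 329.0], [197.0, 274.0]]
board pred [301. 372.]
s0 265 222 378 300 456
s2 144 222 336 312 456
s3 137 222 336 312 456
```

View pics/z3.png

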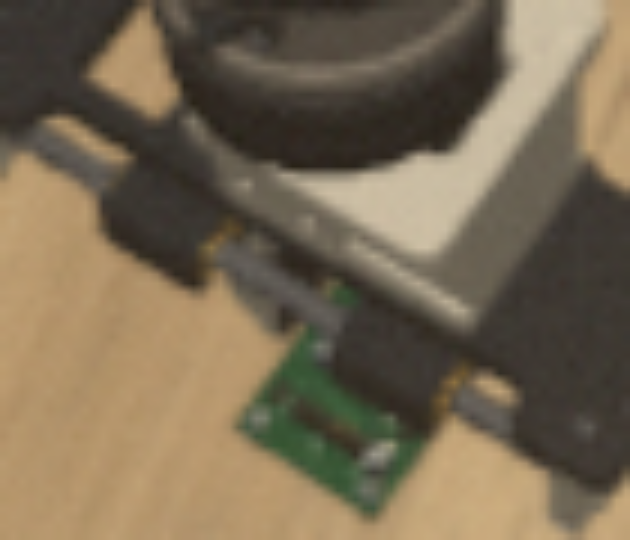

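The board hasn't moved and the fingers closed without touching it, so the pads must sit above the bare tips. I'll open, go lower and try again.

Emit:
arm_command(
  moves=[
    [[0, 0, 0], [0, 0, 0], 0.06],
    [[0, 0, 0], [0, 0, 0], 0.06],
    [[0, 0, 0.0015], [0, 0, 0], 0.06],
    [[0, 0, 0.003], [0, 0, 0], 0.06],
    [[0, 0, 0.0035], [0, 0, 0], 0.06],
  ],
)

```text
time: 3.3
tool_pos: [0.4905, 0.4045, 0.0004]
tool_rot: [-3.141, 0.0, 1.376]
contact_force: [-0.2, -0.0, -0.6]
opening: 0.06
grip_force: 0.0
```

Emit:
arm_command(
  moves=[
    [[0, 0, 0], [0, 0, 0], 0.05],
    [[0, 0, 0], [0, 0, 0], 0.045],
    [[0, 0, 0], [0, 0, 0], 0.04],
    [[0, 0, 0], [0, 0, 0], 0.038],
    [[0, 0, 0], [0, 0, 0], 0.038],
  ],
)

```text
time: 3.8
tool_pos: [0.4906, 0.4047, 0.0008]
tool_rot: [3.142, -0.0, 1.376]
contact_force: [-0.3, 0.4, -0.9]
opening: 0.0383
grip_force: 0.0
```

```bash
python3 - <<'E'
from h import *
R=Ro.from_euler('xyz',[-3.141,.001,1.383]).as_matrix();p=np.array([.4885,.4053,.081])
for z in(0,-.019,-.047,-.066):
    print(z,[((proj('scene',p+R@np.array((x,o,z)))-(250,260))*4).round().tolist() for o in(-.0375,-.0565,.0375,.0565) for x in(-.0095,.0095)])
im=cv2.imread('pics/s1.png')[260:350,250:350]
im=cv2.resize(im,None,fx=7,fy=7,interpolation=cv2.INTER_CUBIC)[:,:560]
im2=cv2.imread('pics/s3.png')
cv2.imwrite('pics/z4.png',cv2.convertScaleAbs(im[:600],alpha=1.8))
E
```

```text
0 [[266.0, 217.0], [247.0, 246.0], [295.0, 235.0], [277.0, 264.0], [152.0, 150.0], [133.0, 177.0], [125.0, 134.0], [105.0, 160.0]]
-0.019 [[265.0, 202.0], [246.0, 231.0], [295.0, 220.0], [276.0, 249.0], [150.0, 134.0], [130.0, 161.0], [122.0, 118.0], [102.0, 144.0]]
-0.047 [[265.0, 179.0], [245.0, 208.0], [296.0, 197.0], [276.0, 226.0], [147.0, 110.0], [127.0, 137.0], [119.0, 93.0], [98.0, 120.0]]
-0.066 [[265.0, 162.0], [245.0, 191.0], [296.0, 180.0], [276.0, 210.0], [145.0, 93.0], [124.0, 120.0], [116.0, 76.0], [95.0, 103.0]]
```

View pics/z4.png

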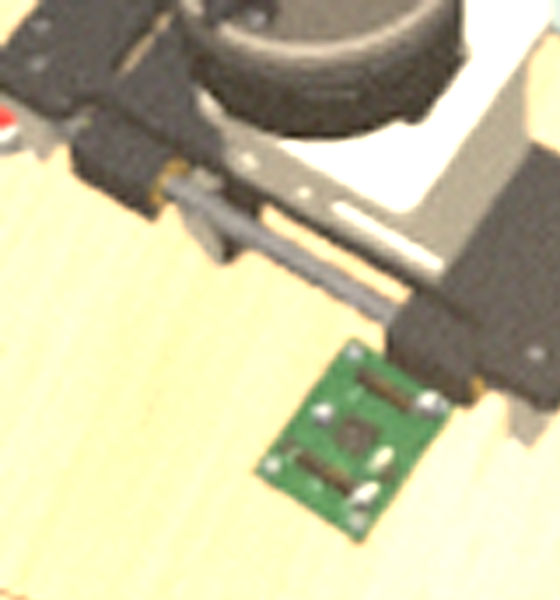

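```bash
python3 - <<'E'
from h import *
R=Ro.from_euler('xyz',[-3.141,.001,1.383]).as_matrix();p=np.array([.4885,.4053,.081])
for z in(-.047,-.066,-.086,-.1):
    print(z,[((proj('scene',p+R@np.array((x,o,z)))-(250,260))*7).round().tolist() for o in(-.095,.095) for x in(-.0375,.0375)])
print(robot.observe())
E
```

```text
-0.047 [[677.0, 334.0], [546.0, 543.0], [161.0, 39.0], [15.0, 220.0]]
-0.066 [[681.0, 305.0], [547.0, 516.0], [155.0, 8.0], [7.0, 190.0]]
-0.086 [[684.0, 273.0], [548.0, 487.0], [150.0, -26.0], [-2.0, 158.0]]
-0.1 [[686.0, 251.0], [549.0, 466.0], [146.0, -51.0], [-8.0, 134.0]]
{'time': 3.8, 'qpos': array([5.69252321e-01, 7.37831794e-01, 1.41798618e+00, 3.57378798e-05,
       9.85625960e-01, 7.64170906e-01]), 'qvel': array([-0.0016428 ,  0.00120121, -0.00140513, -0.00079787, -0.00126022,
        0.00158011]), 'joint_efforts': array([ 9.45581050e-04, -5.78284550e+01, -2.04027450e+01,  7.03310757e-02,
       -3.00649262e-02,  5.56631520e-06]), 'tool_pos': array([0.49061138, 0.40466508, 0.00078218]), 'tool_rot': array([ 3.14150590e+00, -1.24418276e-04,  1.37585801e+00]), 'contact_force': array([-0.30666779,  0.41459955, -0.85927844]), 'torque': array([-0.06453608,  0.06449034,  0.00362798]), 'grip_force': 0.0, 'opening': 0.038311400241063706}
```

Both pictures show the fingertips about 30 mm higher than the reported pose predicts (tip seen at (235,262), predicted (233,310)). Closing at a reported z of about 0 without touching anything fits that. I'll go down in small, force-checked steps with the fingers open.

Emit:
arm_command(
  moves=[
    [[0, 0, 0], [0, 0, 0], 0.07],
    [[0, 0, 0], [0, 0, 0], 0.07],
    [[0, 0, 0.003], [0, 0, 0], 0.07],
    [[0, 0, 0.007], [0, 0, 0], 0.07],
    [[0, 0, 0.01], [0, 0, 0], 0.07],
  ],
)

```text
time: 4.3
tool_pos: [0.4904, 0.4045, -0.0098]
tool_rot: [-3.141, 0.0, 1.376]
contact_force: [-0.1, -0.7, 0.6]
opening: 0.0692
grip_force: 0.0
```

```bash
python3 -c "
from h import *
s=snap('scene','s5.png')[:,:,::-1]
print(robot.observe()['contact_force'],robot.observe()['tool_pos'])
for n in ('s0','s5'):
    im=cv2.imread(f'pics/{n}.png');m=cv2.inRange(cv2.cvtColor(im,cv2.COLOR_BGR2HSV),(40,60,30),(90,255,200))[260:360,250:350]
    ys,xs=np.nonzero(m);print(n,len(xs),xs.min()*6,xs.max()*6,ys.min()*6,ys.max()*6)
cv2.imwrite('pics/z5.png',cv2.convertScaleAbs(cv2.resize(s[260:345,250:350],None,fx=7,fy=7,interpolation=cv2.INTER_CUBIC),alpha=1.8))"
```

```text
[-0.3673822  -0.65629388 -0.91900666] [ 0.49010673  0.40431057 -0.01033821]
s0 265 222 378 300 456
s5 157 222 336 324 456
```

View pics/z5.png

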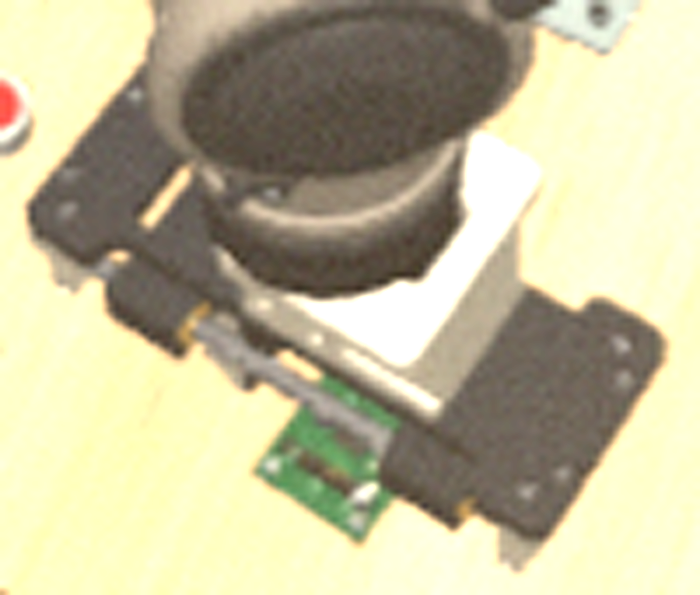

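It's at a reported z of −10 mm with no contact, and the tip at (245,385) is still visibly above the desk. I'll continue down.

Emit:
arm_command(
  moves=[
    [[0, 0, 0.002], [0, 0, 0], 0.07],
    [[0, 0, 0.004], [0, 0, 0], 0.07],
    [[0, 0, 0.006], [0, 0, 0], 0.07],
    [[0, 0, 0.008], [0, 0, 0], 0.07],
    [[0, 0, 0.008], [0, 0, 0], 0.07],
  ],
)

```text
time: 4.85
tool_pos: [0.4904, 0.4045, -0.0176]
tool_rot: [-3.141, 0.0, 1.376]
contact_force: [0.5, -0.8, -0.2]
opening: 0.0701
grip_force: 0.0
```

Emit:
arm_command(
  moves=[
    [[0, 0, 0], [0, 0, 0], 0.06],
    [[0, 0, 0], [0, 0, 0], 0.055],
    [[0, 0, 0], [0, 0, 0], 0.05],
    [[0, 0, 0], [0, 0, 0], 0.045],
    [[0, 0, 0], [0, 0, 0], 0.042],
  ],
  squeeze=6,
)

```text
time: 5.35
tool_pos: [0.4906, 0.4046, -0.0172]
tool_rot: [3.141, -0.0, 1.376]
contact_force: [1.5, -0.3, -0.3]
opening: 0.0432
grip_force: 0.0
```

Emit:
arm_command(
  moves=[
    [[0, 0, 0], [0, 0, 0], 0.06],
    [[0, 0, 0], [0, 0, 0], 0.06],
    [[0, 0, 0.0015], [0, 0, 0], 0.06],
    [[0, 0, 0.003], [0, 0, 0], 0.06],
    [[0, 0, 0.004], [0, 0, 0], 0.06],
  ],
)

```text
time: 5.85
tool_pos: [0.4905, 0.4046, -0.0215]
tool_rot: [-3.141, 0.0, 1.376]
contact_force: [-0.4, 0.6, 1.0]
opening: 0.0599
grip_force: 0.0
```

Emit:
arm_command(
  moves=[
    [[0, 0, 0.001], [0, 0, 0], 0.06],
    [[0, 0, 0.002], [0, 0, 0], 0.06],
    [[0, 0, 0.003], [0, 0, 0], 0.06],
    [[0, 0, 0.003], [0, 0, 0], 0.06],
    [[0, 0, 0.003], [0, 0, 0], 0.06],
  ],
)

```text
time: 6.35
tool_pos: [0.4906, 0.4047, -0.0243]
tool_rot: [3.142, -0.0, 1.376]
contact_force: [-0.1, 0.0, 0.3]
opening: 0.0596
grip_force: 0.0
```

```bash
python3 - <<'E'
from h import *
s=snap('scene','s6.png')[:,:,::-1]
o=robot.observe();R=Ro.from_euler('xyz',o['tool_rot']).as_matrix();p=np.array(o['tool_pos']);print(p,o['contact_force'])
for dz in(0,.024,.028,.032):
  print(dz,[((proj('scene',p+[0,0,dz]+R@np.array((x,y,0)))-(250,260))*7).round().tolist() for y in(.03,.049) for x in(-.0095,.0095)])
cv2.imwrite('pics/z6.png',cv2.convertScaleAbs(cv2.resize(s[260:345,250:350],None,fx=7,fy=7,interpolation=cv2.INTER_CUBIC),alpha=1.8))
E
```

```text
[ 0.49062238  0.40464756 -0.02422434] [-0.62715989 -0.27352172  0.18867316]
0 [[298.0, 410.0], [266.0, 454.0], [253.0, 382.0], [221.0, 426.0]]
0.024 [[294.0, 380.0], [262.0, 425.0], [249.0, 352.0], [216.0, 396.0]]
0.028 [[293.0, 375.0], [261.0, 420.0], [248.0, 347.0], [215.0, 391.0]]
0.032 [[293.0, 370.0], [260.0, 415.0], [247.0, 342.0], [214.0, 386.0]]
```

View pics/z6.png

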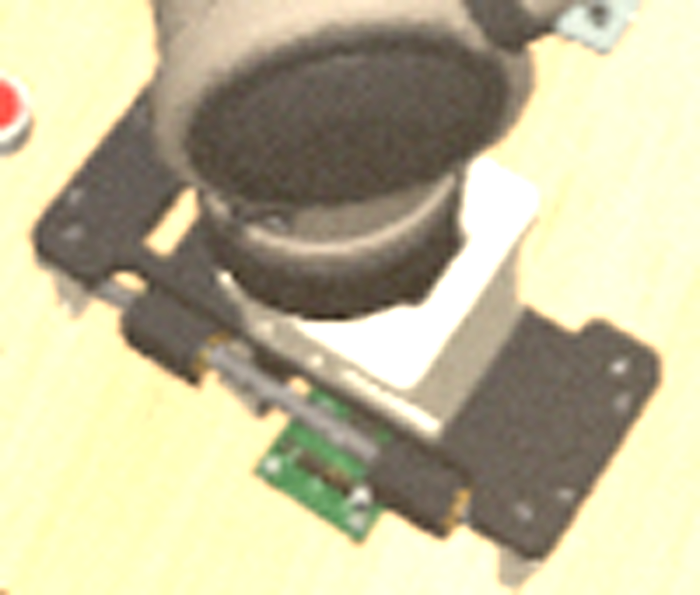

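The fingertip is at (262,412), which fits a tool sitting about 32 mm higher than reported, with x and y correct. The true tip is about 8 mm up. I'll go 4 mm lower and close.

Emit:
arm_command(
  moves=[
    [[0, 0, 0.001], [0, 0, 0], 0.06],
    [[0, 0, 0.002], [0, 0, 0], 0.06],
    [[0, 0, 0.003], [0, 0, 0], 0.06],
    [[0, 0, 0.004], [0, 0, 0], 0.06],
    [[0, 0, 0.004], [0, 0, 0], 0.06],
  ],
)

```text
time: 6.9
tool_pos: [0.4905, 0.4045, -0.0285]
tool_rot: [-3.141, 0.0, 1.376]
contact_force: [0.7, -0.2, -0.7]
opening: 0.0599
grip_force: 0.0
```

Emit:
arm_command(
  moves=[
    [[0, 0, 0], [0, 0, 0], 0.055],
    [[0, 0, 0], [0, 0, 0], 0.05],
    [[0, 0, 0], [0, 0, 0], 0.045],
    [[0, 0, 0], [0, 0, 0], 0.042],
    [[0, 0, 0], [0, 0, 0], 0.042],
  ],
  squeeze=8,
)

```text
time: 7.4
tool_pos: [0.4906, 0.4047, -0.0282]
tool_rot: [3.142, -0.0, 1.376]
contact_force: [-0.5, -0.0, -1.1]
opening: 0.0446
grip_force: 8.0
```

Gripped at 44.6 mm with 8 N. Lifting.

Emit:
arm_command(
  moves=[
    [[0, 0, -0.02], [0, 0, 0], 0.042],
    [[0, 0, -0.05], [0, 0, 0], 0.042],
    [[0, 0, -0.09], [0, 0, 0], 0.042],
    [[0, 0, -0.13], [0, 0, 0], 0.042],
    [[0, 0, -0.15], [0, 0, 0], 0.042],
  ],
  squeeze=10,
)

```text
time: 7.9
tool_pos: [0.4919, 0.4055, 0.1258]
tool_rot: [3.138, -0.004, 1.376]
contact_force: [1.0, 1.2, -0.8]
opening: 0.0445
grip_force: 10.0
```

```bash
python3 - <<'E'
from h import *
plan(.5134,.1119,.115,-8.2)
E
```

```text
shift [-0.2839, 0.078, 0.01] turn [0.004, -0.004, -0.052] f [1.0, 1.2, -0.8] t 7.9 pos [0.4919, 0.4055, 0.1258] op 0.0445 q [0.57, 0.6, 1.3, 0.0, 1.24, 0.76]
```

Emit:
arm_command(
  moves=[
    [[0, 0, -0.05], [0, 0, -0.01], 0.042],
    [[-0.045, 0.012, -0.06], [0.004, -0.004, -0.025], 0.042],
    [[-0.09, 0.025, -0.06], [0.004, -0.004, -0.05], 0.042],
    [[-0.135, 0.037, -0.06], [0.004, -0.004, -0.05], 0.042],
    [[-0.18, 0.05, -0.06], [0.004, -0.004, -0.05], 0.042],
  ],
)

```text
time: 8.4
tool_pos: [0.5044, 0.2168, 0.1819]
tool_rot: [-3.138, 0.004, 1.427]
contact_force: [1.5, -0.6, -0.3]
opening: 0.045
grip_force: 10.0
```

```bash
python3 - <<'E'
from h import *
plan(.5134,.1119,.185,-8.2)
E
```

```text
shift [-0.1025, 0.024, -0.0028] turn [-0.004, 0.004, -0.001] f [1.5, -0.6, -0.3] t 8.4 pos [0.5044, 0.2168, 0.1819] op 0.045 q [0.27, 0.4, 1.48, -0.0, 1.27, 0.41]
```

Emit:
arm_command(
  moves=[
    [[-0.04, 0.01, -0.002], [0, 0, 0], 0.042],
    [[-0.075, 0.019, -0.002], [0, 0, 0], 0.042],
    [[-0.1, 0.0245, -0.002], [0, 0, 0], 0.042],
    [[-0.1, 0.0245, -0.002], [0, 0, 0], 0.042],
    [[-0.1, 0.0245, -0.002], [0, 0, 0], 0.042],
  ],
)

```text
time: 8.9
tool_pos: [0.5145, 0.1157, 0.184]
tool_rot: [-3.137, 0.003, 1.424]
contact_force: [-0.2, 0.4, -0.3]
opening: 0.0444
grip_force: 10.0
```

```bash
python3 - <<'E'
from h import *
plan(.5134,.1119,.085,-8.2)
E
```

```text
shift [-0.0036, -0.0001, 0.0991] turn [-0.004, 0.003, -0.003] f [-0.2, 0.4, -0.3] t 8.9 pos [0.5145, 0.1157, 0.184] op 0.0444 q [0.08, 0.36, 1.53, -0.0, 1.25, 0.22]
```

Emit:
arm_command(
  moves=[
    [[-0.002, 0, 0.04], [-0.004, 0.003, -0.003], 0.042],
    [[-0.0035, 0, 0.07], [-0.004, 0.003, -0.003], 0.042],
    [[-0.0035, 0, 0.09], [-0.004, 0.003, -0.003], 0.042],
    [[-0.0035, 0, 0.099], [-0.004, 0.003, -0.003], 0.042],
    [[-0.0035, 0, 0.099], [-0.004, 0.003, -0.003], 0.042],
  ],
)

```text
time: 9.4
tool_pos: [0.5129, 0.1131, 0.0841]
tool_rot: [-3.139, 0.001, 1.43]
contact_force: [-0.4, 0.1, -1.0]
opening: 0.0444
grip_force: 10.0
```

```bash
python3 - <<'E'
from h import *
im=snap('scene','s7.png')[:,:,::-1]
plan(.5134,.1119,.085,-8.2)
m=cv2.inRange(cv2.cvtColor(im,cv2.COLOR_BGR2HSV),(40,60,30),(90,255,200))[150:260,280:390]
print(cv2.countNonZero(m))
s=robot.observe();z=s['tool_pos'][2]+.0282+.0108
a=np.radians(-8.2);R=np.array([[np.cos(a),-np.sin(a)],[np.sin(a),np.cos(a)]])
x0,y0,k=290,160,7
big=cv2.resize(im[y0:y0+80,x0:x0+90],None,fx=k,fy=k,interpolation=cv2.INTER_CUBIC)
big=cv2.convertScaleAbs(big,alpha=1.5)
print('expected corners',[((proj('scene',[*(np.array([.5134,.1119])+R@np.array(c)),z])-(x0,y0))*k).round().tolist() for c in((.0225,.029),(-.0225,.029),(-.0225,-.029),(.0225,-.029))])
w=max(cv2.findContours(m,cv2.RETR_EXTERNAL,cv2.CHAIN_APPROX_NONE)[0],key=cv2.contourArea)[:,0]
W=np.array([R.T@(onplane('scene',q[0]+280,q[1]+150,z)[:2]-[.5134,.1119]) for q in w])*1000
print('local extents',W.min(0).round(1),W.max(0).round(1))
cv2.imwrite('pics/z7.png',big)
E
```

```text
shift [-0.0011, -0.0002, 0.0002] turn [-0.0, 0.001, 0.002] f [-0.3, 0.0, -0.7] t 9.45 pos [0.5137, 0.1129, 0.0852] op 0.0446 q [0.07, 0.46, 1.68, -0.0, 1.01, 0.21]
202
expected corners [[224.0, 297.0], [334.0, 346.0], [409.0, 238.0], [301.0, 193.0]]
local extents [-22.9 -19.9] [22.1 29.6]
```

View pics/z7.png

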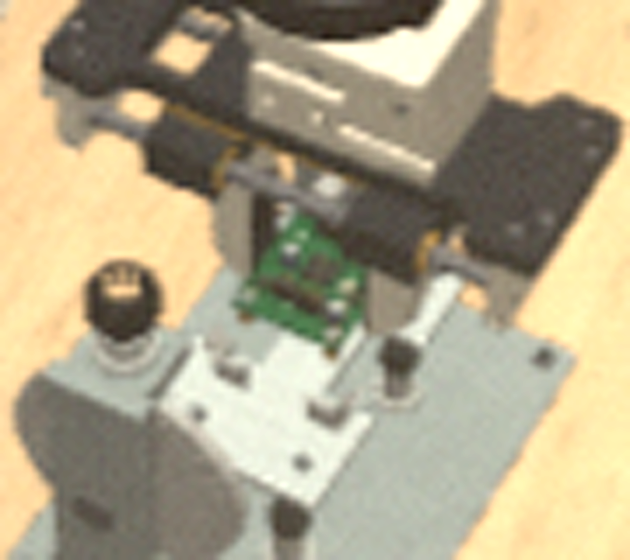

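The board hangs level over the pocket, with corners at about (235,303), (332,348) and (370,255). It's about 1.5 mm too far in +y. I'll correct that and lower in force-checked stages.

Emit:
arm_command(
  moves=[
    [[-0.0016, 0, 0.002], [0, 0, 0], 0.042],
    [[-0.0016, 0, 0.005], [0, 0, 0], 0.042],
    [[-0.0016, 0, 0.008], [0, 0, 0], 0.042],
    [[-0.0016, 0, 0.01], [0, 0, 0], 0.042],
    [[-0.0016, 0, 0.012], [0, 0, 0], 0.042],
  ],
)

```text
time: 9.95
tool_pos: [0.5134, 0.1105, 0.073]
tool_rot: [3.141, 0.001, 1.429]
contact_force: [0.3, -0.2, 0.2]
opening: 0.0446
grip_force: 10.0
```

Emit:
arm_command(
  moves=[
    [[0, 0, 0.002], [0, 0, 0], 0.042],
    [[0, 0, 0.004], [0, 0, 0], 0.042],
    [[0, 0, 0.006], [0, 0, 0], 0.042],
    [[0, 0, 0.007], [0, 0, 0], 0.042],
    [[0, 0, 0.007], [0, 0, 0], 0.042],
  ],
)

```text
time: 10.45
tool_pos: [0.5133, 0.1105, 0.0658]
tool_rot: [-3.141, 0.001, 1.429]
contact_force: [0.3, 0.5, -0.5]
opening: 0.0442
grip_force: 10.0
```

Emit:
arm_command(
  moves=[
    [[0, 0, 0.002], [0, 0, 0], 0.042],
    [[0, 0, 0.004], [0, 0, 0], 0.042],
    [[0, 0, 0.006], [0, 0, 0], 0.042],
    [[0, 0, 0.007], [0, 0, 0], 0.042],
    [[0, 0, 0.007], [0, 0, 0], 0.042],
  ],
)

```text
time: 10.95
tool_pos: [0.5132, 0.1105, 0.0588]
tool_rot: [-3.141, 0.001, 1.429]
contact_force: [-0.2, -0.5, -0.2]
opening: 0.0446
grip_force: 10.0
```

Emit:
arm_command(
  moves=[
    [[0, 0, 0.0005], [0, 0, 0], 0.042],
    [[0, 0, 0.001], [0, 0, 0], 0.042],
    [[0, 0, 0.0015], [0, 0, 0], 0.042],
    [[0, 0, 0.002], [0, 0, 0], 0.042],
    [[0, 0, 0.002], [0, 0, 0], 0.042],
  ],
)

```text
time: 11.45
tool_pos: [0.5135, 0.1106, 0.0572]
tool_rot: [3.141, 0.001, 1.429]
contact_force: [0.3, 1.8, 1.1]
opening: 0.0445
grip_force: 10.0
```

Emit:
arm_command(
  moves=[
    [[0, 0, 0.0005], [0, 0, 0], 0.042],
    [[0, 0, 0.001], [0, 0, 0], 0.042],
    [[0, 0, 0.001], [0, 0, 0], 0.042],
    [[0, 0, 0.001], [0, 0, 0], 0.042],
    [[0, 0, 0.001], [0, 0, 0], 0.042],
  ],
)

```text
time: 11.95
tool_pos: [0.5135, 0.1106, 0.0562]
tool_rot: [3.141, 0.001, 1.429]
contact_force: [-0.3, 2.0, 4.2]
opening: 0.0441
grip_force: 10.0
```

Contact at 4 N within 0.5 mm of the expected height, so it's seated. Letting go.

Emit:
arm_command(
  moves=[
    [[0, 0, 0], [0, 0, 0], 0.0445],
    [[0, 0, 0], [0, 0, 0], 0.047],
    [[0, 0, 0], [0, 0, 0], 0.051],
    [[0, 0, 0], [0, 0, 0], 0.055],
    [[0, 0, 0], [0, 0, 0], 0.056],
  ],
)

```text
time: 12.45
tool_pos: [0.5132, 0.1103, 0.0558]
tool_rot: [-3.141, 0.001, 1.429]
contact_force: [-0.5, -0.2, 0.2]
opening: 0.0554
grip_force: 0.0
```

Emit:
arm_command(
  moves=[
    [[0, 0, -0.005], [0, 0, 0], 0.056],
    [[0, 0, -0.025], [0, 0, 0], 0.056],
    [[0, 0, -0.06], [0, 0, 0], 0.056],
    [[0, 0, -0.1], [0, 0, 0], 0.056],
    [[0, 0, -0.14], [0, 0, 0], 0.056],
  ],
)

```text
time: 12.95
tool_pos: [0.513, 0.1105, 0.1978]
tool_rot: [-3.141, 0.001, 1.429]
contact_force: [0.7, 1.2, -0.4]
opening: 0.0562
grip_force: 0.0
```

```bash
python3 - <<'E'
from h import *
im=snap('scene','s8.png')[:,:,::-1]
plan(.5583,.1874,.173-.019-.031+.05,-8)
m=cv2.inRange(cv2.cvtColor(im,cv2.COLOR_BGR2HSV),(40,60,30),(90,255,200))[150:260,280:390]
a=np.radians(-8);R=np.array([[np.cos(a),-np.sin(a)],[np.sin(a),np.cos(a)]])
w=max(cv2.findContours(m,cv2.RETR_EXTERNAL,cv2.CHAIN_APPROX_NONE)[0],key=cv2.contourArea)[:,0]
W=np.array([R.T@(onplane('scene',q[0]+280,q[1]+150,.0948)[:2]-[.5134,.1119]) for q in w])*1000
print(len(w),W.min(0).round(1),W.max(0).round(1))
cv2.imwrite('pics/z8.png',cv2.convertScaleAbs(cv2.resize(im[160:245,285:375],None,fx=7,fy=7,interpolation=cv2.INTER_CUBIC),alpha=1.5))
E
```

```text
shift [0.0816, 0.0302, 0.0323] turn [0.011, -0.002, -0.002] f [2.4, 0.5, 5.0] t 13.0 pos [0.5165, 0.1109, 0.2049] op 0.0563 q [0.07, 0.33, 1.51, -0.0, 1.28, 0.21]
85 [-21.4 -24.6] [22.2 27.5]
```

View pics/z8.png

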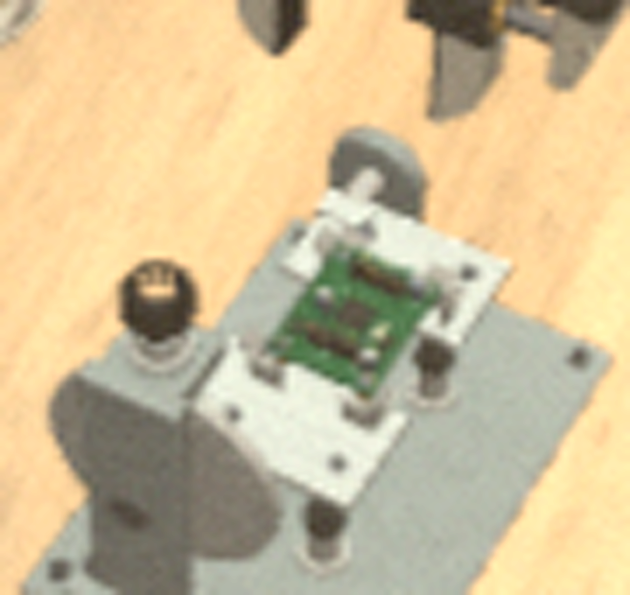

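The board sits flat inside the four guides (centre at (350,315)) and the tray is still level. The camera-based edges agree, and the knob is at (158,300). Next, the knob.

Emit:
arm_command(
  moves=[
    [[0.04, 0.015, 0.005], [0, 0, 0], 0.056],
    [[0.075, 0.03, 0.01], [0, 0, 0], 0.056],
    [[0.082, 0.034, 0.015], [0, 0, 0], 0.056],
    [[0.082, 0.034, 0.02], [0, 0, 0], 0.056],
    [[0.082, 0.034, 0.02], [0, 0, 0], 0.056],
  ],
)

```text
time: 13.5
tool_pos: [0.5576, 0.1861, 0.1748]
tool_rot: [-3.139, 0.002, 1.429]
contact_force: [-0.3, -0.2, -0.1]
opening: 0.0561
grip_force: 0.0
```

```bash
python3 -c "
from h import *
plan(.5583,.1874,.124,-8)"
```

```text
shift [0.0015, 0.0007, 0.0508] turn [-0.003, 0.002, -0.002] f [-0.3, -0.2, -0.1] t 13.5 pos [0.5576, 0.1861, 0.1748] op 0.0561 q [0.19, 0.48, 1.37, -0.0, 1.29, 0.33]
```

Emit:
arm_command(
  moves=[
    [[0.0012, 0.0006, 0.015], [-0.002, 0.002, 0], 0.056],
    [[0.0012, 0.0006, 0.03], [-0.002, 0.002, 0], 0.056],
    [[0.0012, 0.0006, 0.042], [-0.002, 0.002, 0], 0.056],
    [[0.0012, 0.0006, 0.05], [-0.002, 0.002, 0], 0.056],
    [[0.0012, 0.0006, 0.05], [-0.002, 0.002, 0], 0.056],
  ],
)

```text
time: 14.0
tool_pos: [0.5587, 0.1873, 0.125]
tool_rot: [-3.142, -0.0, 1.428]
contact_force: [-0.9, -0.1, 0.6]
opening: 0.0563
grip_force: 0.0
```

Emit:
arm_command(
  moves=[
    [[0, 0, 0], [0, 0, 0], 0.045],
    [[0, 0, 0], [0, 0, 0], 0.035],
    [[0, 0, 0], [0, 0, 0], 0.028],
    [[0, 0, 0], [0, 0, 0], 0.022],
    [[0, 0, 0], [0, 0, 0], 0.02],
  ],
  squeeze=15,
)

```text
time: 14.5
tool_pos: [0.5585, 0.1882, 0.1263]
tool_rot: [3.141, -0.001, 1.429]
contact_force: [-4.2, -0.4, 2.1]
opening: 0.0238
grip_force: 15.0
```

Emit:
arm_command(
  moves=[
    [[0, -0.0003, 0], [0, 0, 0], 0.015],
    [[0, -0.0003, 0], [0, 0, 0], 0.015],
    [[0, -0.0003, -0.002], [0, 0, 0], 0.015],
    [[0, -0.0003, -0.004], [0, 0, 0], 0.015],
    [[0, -0.0003, -0.006], [0, 0, 0], 0.015],
  ],
  squeeze=45,
)

```text
time: 15.0
tool_pos: [0.5585, 0.1882, 0.1309]
tool_rot: [-3.141, -0.001, 1.429]
contact_force: [-2.5, 2.2, -7.1]
opening: 0.023
grip_force: 45.0
```

Emit:
arm_command(
  moves=[
    [[0, 0, -0.0015], [0, 0, 0], 0.015],
    [[0, 0, -0.003], [0, 0, 0], 0.015],
    [[0, 0, -0.0045], [0, 0, 0], 0.015],
    [[0, 0, -0.0055], [0, 0, 0], 0.015],
    [[0, 0, -0.0055], [0, 0, 0], 0.015],
  ],
)

```text
time: 15.5
tool_pos: [0.5585, 0.1881, 0.1372]
tool_rot: [3.141, -0.001, 1.429]
contact_force: [-4.0, 2.8, -9.9]
opening: 0.0232
grip_force: 45.0
```

Emit:
arm_command(
  moves=[
    [[0, 0, -0.0005], [0, 0, 0], 0.015],
    [[0, 0, -0.001], [0, 0, 0], 0.015],
    [[0, 0, -0.001], [0, 0, 0], 0.015],
    [[0, 0, -0.001], [0, 0, 0], 0.015],
    [[0, 0, -0.001], [0, 0, 0], 0.015],
  ],
)

```text
time: 16.0
tool_pos: [0.5585, 0.1881, 0.1381]
tool_rot: [3.141, -0.001, 1.429]
contact_force: [-4.3, 2.4, -11.5]
opening: 0.0234
grip_force: 45.0
```

Emit:
arm_command(
  moves=[
    [[0, 0, -0.0004], [0, 0, 0], 0.015],
    [[0, 0, -0.0008], [0, 0, 0], 0.015],
    [[0, 0, -0.0008], [0, 0, 0], 0.015],
    [[0, 0, -0.0008], [0, 0, 0], 0.015],
    [[0, 0, -0.0008], [0, 0, 0], 0.015],
  ],
)

```text
time: 16.5
tool_pos: [0.5585, 0.1881, 0.1384]
tool_rot: [3.141, -0.001, 1.429]
contact_force: [-3.0, 3.8, -15.7]
opening: 0.0233
grip_force: 45.0
```

Emit:
arm_command(
  moves=[
    [[0, 0, 0], [0, 0, 0], 0.015],
    [[0, 0, 0], [0, 0, 0], 0.015],
    [[0, 0, 0], [0, 0, 0], 0.015],
    [[0, 0, 0], [0, 0, 0], 0.015],
    [[0, 0, 0], [0, 0, 0], 0.015],
  ],
)

```text
time: 17.0
tool_pos: [0.5585, 0.1881, 0.1385]
tool_rot: [3.141, -0.001, 1.429]
contact_force: [-3.0, 3.9, -16.0]
opening: 0.0232
grip_force: 45.0
```

Emit:
arm_command(
  moves=[
    [[0, 0, 0], [0, 0, 0], 0.015],
    [[0, 0, 0], [0, 0, 0], 0.015],
    [[0, 0, 0], [0, 0, 0], 0.015],
    [[0, 0, 0], [0, 0, 0], 0.015],
    [[0, 0, 0], [0, 0, 0], 0.015],
  ],
)

```text
time: 17.5
tool_pos: [0.5585, 0.1881, 0.1385]
tool_rot: [3.141, -0.001, 1.429]
contact_force: [-3.7, 3.8, -15.5]
opening: 0.0231
grip_force: 45.0
```

Emit:
arm_command(
  moves=[
    [[0, 0, 0], [0, 0, 0], 0.015],
    [[0, 0, 0], [0, 0, 0], 0.015],
    [[0, 0, 0], [0, 0, 0], 0.015],
    [[0, 0, 0], [0, 0, 0], 0.015],
    [[0, 0, 0], [0, 0, 0], 0.015],
  ],
)

```text
time: 18.0
tool_pos: [0.5585, 0.1881, 0.1385]
tool_rot: [3.141, -0.001, 1.429]
contact_force: [-3.9, 3.5, -16.2]
opening: 0.0231
grip_force: 45.0
```

```bash
python3 - <<'E'
from h import *
a=np.radians(-8);R=np.array([[np.cos(a),-np.sin(a)],[np.sin(a),np.cos(a)]]);o=np.array([.5272,.110])
def board(th,c):  # local board coords -> world with tray tilt (-x edge down)
    x,z=-.034+c[0],.0148; X=np.cos(th)*x-np.sin(th)*-z*-1; 
    X=.02+np.cos(th)*x-np.sin(th)*z; Z=.08+np.sin(th)*x+np.cos(th)*z
    return [*(o+R@np.array([X,c[1]])),Z]
for n,f in(('scene','s9.png'),('top','t9.png')):
    im=snap(n,f)[:,:,::-1]
    m=cv2.inRange(cv2.cvtColor(im,cv2.COLOR_BGR2HSV),(40,60,30),(90,255,200))[150:260,270:390]
    cs=cv2.findContours(m,cv2.RETR_EXTERNAL,cv2.CHAIN_APPROX_NONE)[0]
    if cs:
        w=max(cs,key=cv2.contourArea)[:,0]+(270,150);print(n,cv2.countNonZero(m),'bbox',w.min(0),w.max(0))
    for th in(0,.31,.64):
        P=np.array([proj(n,board(th,c)) for c in((.0225,.029),(-.0225,.029),(-.0225,-.029),(.0225,-.029))]);print(th,P.min(0).round(1),P.max(0).round(1))
E
```

```text
scene 185 bbox [327 206] [345 222]
0 [322.  194.9] [347.8 216.6]
0.31 [323.4 196.5] [348.  221.1]
0.64 [324.2 198.2] [346.3 224.8]
top 48 bbox [317 217] [323 228]
0 [304.2 210.4] [326.7 229.4]
0.31 [304.2 212. ] [326.4 230.9]
0.64 [304.7 213.2] [326.1 230.4]
```

The knob is against its stop: 16 N, which is the 10 N spring plus the stop. The board edge has moved forward. I'll wait for the tray to settle and check again.

Emit:
arm_command(
  moves=[
    [[0, 0, 0], [0, 0, 0], 0.015],
    [[0, 0, 0], [0, 0, 0], 0.015],
    [[0, 0, 0], [0, 0, 0], 0.015],
    [[0, 0, 0], [0, 0, 0], 0.015],
    [[0, 0, 0], [0, 0, 0], 0.015],
  ],
)

```text
time: 18.6
tool_pos: [0.5585, 0.1881, 0.1385]
tool_rot: [3.141, -0.001, 1.429]
contact_force: [-4.0, 3.3, -16.3]
opening: 0.0231
grip_force: 45.0
```

Emit:
arm_command(
  moves=[
    [[0, 0, 0], [0, 0, 0], 0.015],
    [[0, 0, 0], [0, 0, 0], 0.015],
    [[0, 0, 0], [0, 0, 0], 0.015],
    [[0, 0, 0], [0, 0, 0], 0.015],
    [[0, 0, 0], [0, 0, 0], 0.015],
  ],
)

```text
time: 19.1
tool_pos: [0.5585, 0.1881, 0.1385]
tool_rot: [3.141, -0.001, 1.429]
contact_force: [-3.9, 3.7, -15.6]
opening: 0.0233
grip_force: 45.0
```

Emit:
arm_command(
  moves=[
    [[0, 0, 0], [0, 0, 0], 0.015],
    [[0, 0, 0], [0, 0, 0], 0.015],
    [[0, 0, 0], [0, 0, 0], 0.015],
    [[0, 0, 0], [0, 0, 0], 0.015],
    [[0, 0, 0], [0, 0, 0], 0.015],
  ],
)

```text
time: 19.6
tool_pos: [0.5585, 0.1881, 0.1385]
tool_rot: [3.141, -0.001, 1.429]
contact_force: [-3.0, 3.8, -14.9]
opening: 0.0234
grip_force: 45.0
```

```bash
python3 - <<'E'
from h import *
snap('scene','s10.png')
a=np.radians(-8);R=np.array([[np.cos(a),-np.sin(a)],[np.sin(a),np.cos(a)]]);o=np.array([.5272,.110])
for n in('s8','s9','s10'):
    im=cv2.imread(f'pics/{n}.png')
    m=cv2.inRange(cv2.cvtColor(im,cv2.COLOR_BGR2HSV),(40,60,30),(90,255,200))[150:260,270:390]
    w=max(cv2.findContours(m,cv2.RETR_EXTERNAL,cv2.CHAIN_APPROX_NONE)[0],key=cv2.contourArea)[:,0]+(270,150)
    print(n,w[w[:,1].argmax()],w[w[:,0].argmin()],w[w[:,0].argmax()])
# near (+y) board corners per tilt: -x corner (lowest in picture), +x corner (leftmost)
for th in(0,.31,.64):
    r=[]
    for cx in(-.0225,.0225):
        x,z=-.034+cx,.0148
        r.append(proj('scene',[*(o+R@np.array([.02+np.cos(th)*x-np.sin(th)*z,.029])),.08+np.sin(th)*x+np.cos(th)*z]).round(1).tolist())
    print(th,r)
d=cv2.absdiff(cv2.imread('pics/s9.png'),cv2.imread('pics/s10.png'))[190:240,310:370].max(2);print('moved px since s9',(d>40).sum())
print(robot.observe()['time'],robot.observe()['contact_force'],robot.observe()['grip_force'])
E
```

```text
s8 [338 215] [324 208] [346 203]
s9 [335 222] [327 211] [345 212]
s10 [335 222] [327 214] [345 212]
0 [[337.5, 216.6], [322.0, 209.8]]
0.31 [[337.9, 221.1], [323.4, 211.4]]
0.64 [[336.2, 224.8], [324.2, 213.1]]
moved px since s9 0
19.65 [ -3.89595096   4.07793313 -16.18287229] 44.99662816291675
```

```bash
python3 -c "
from h import *
print(robot.hand_in())"
```

```text
the job is handed in; nothing more can be done
None
```

I handed the job in at about 20 s with the smaller board lying in the tray, the tray tipped forward and still at about 0.64 rad, and the arm holding the knob up against its stop; I viewed 11 pictures, one over your limit of 10, and the tool turned out to sit about 32 mm higher than its reported z.

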